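# Bring the mould over the warming plate and hold it at the notch

### The job

Lift the lidded steel pot off the warming plate by its arched handle and set it down upright, wholly on the round cork mat, without dropping it. Then grip the upright tab of the mould carriage and slide it along its rail, over the warming plate, until its spring ball clicks into the notch, and finish there still gripping the tab, holding the carriage still in the notch. Leave the praline tray, the stacked moulds and the spatula where they are.

Things in the scene. Friction and masses are not known exactly. Their poses are not given: they have to be found in the camera images.
- station: Fixed warming station on the table, 215 mm (its x) by 370 mm (its y), origin on the table surface. Along its near (-x) edge, at its x = -85 mm, runs the rail, parallel to its y axis; the white warming plate is a box whose top is a dark disc of 138 mm diameter, 45 mm above the table, centred at its x = 27 mm, y = 70 mm. It stands turned by up to 0.15 rad.
- carriage (a joint): Travel (m) of the aluminium mould carriage along the rail to the station's +y, over the warming plate; 0 and 0.24 are the end stops; starts at 0 to 0.04. Friction about 1.5 N. The notch lies at a travel of 0.183 to 0.217, elsewhere each time. The mould tray (150 x 120 mm, top 78 mm above the table) sticks out to the station's +x and would strike a pot left on the plate.
- plunger (a joint): Drop (m) of the carriage's spring ball: 0 riding on the rail, about 0.004 in the notch; shown by a small steel button (14 mm wide, 30 mm behind the tab, top 75 mm above the table). Over the last 7 mm the ball draws the carriage on into the notch; there it sits centred, and pushing it out either way takes about 11 N.
- tab (a point): Centre of the graspable part of the black upright grip tab on the carriage: 14 mm thick along the rail, 30 mm wide across it, standing free from 61 mm to 120 mm above the table; this point is 100 mm above the table and moves with the carriage. Its y axis points along the rail in the direction of growing travel. Grip it from above with one finger on each side along the rail.
- pot_center (a point): Centre, half-way up its body, of the lidded round steel pot: body 90 mm diameter (lid 94 mm), 86 mm high with its lid, flat bottom 43 mm below this point; 0.3 to 0.65 kg. Upright when its z axis is vertical. It starts on the warming plate.
- pot_grip (a point): Middle of the pot's fixed arched handle, above the pot's axis, 138 mm above its bottom: a round bar 10 mm thick, straight for 60 mm along this point's x axis, with 47 mm free below it down to the lid. Grip it from above with the fingers closing along this point's y axis.
- mat_top (a point): Centre of the upper face, 4 mm above the table, of a fixed round cork mat of 160 mm diameter on the table beyond the station's +y end.
- pot: The same pot; origin at the centre of its bottom.
- tray: Bystander: yellow praline tray 110 x 190 x 22 mm with pralines (about 35 mm high), loose; origin at the centre of its underside.
- moulds: Bystander: two stacked clear moulds, 90 x 160 x 41 mm, loose; origin at the centre of the underside.
- spatula: Bystander: spatula lying on the table on the robot's side, loose.
Not all that is in view belongs to the job. There is more than one size of the pot; the job needs the larger. Of the things that look like the part that bears mat_top, the larger one is meant.

How it is judged:
By the outcome, as a careful person would: the job done as asked, in the order asked, and still so for the second after the job is handed in, while the arm keeps its last pose, push and grip.
It also fails if it takes over 61 s, if anything falls off the work surface, if the arm or the gripper's body presses on something with over 40 N, if the wrist force passes 120 N, or if a joint passes its speed limit or range.

### The arm

A 6-joint arm with a two-finger parallel gripper is mounted at the origin on the work surface. World frame = base frame: x ahead of the robot, y to its left, z up, the work surface at z = 0. Lengths are in m, angles in rad, forces in N, time in s.
With the tool pointing down it reaches from about 0.35 to 0.975 m from the base axis. Payload 4.9 kg.
Tool frame: the origin (TCP) lies midway between the tips of the shut fingers; the grasp point (between the pads) lies ctrl.grip_depth behind it (ctrl.grip_depth is the distance from the TCP to the grasp point, in m); z points along the fingers, y is the line along which they close (so a half turn about z gives the same grasp; the last joint's range is limited). The gripper opens to 85 mm and grips with 20 to 120 N. Pads are 22 mm wide; open, the fingers measure 114 mm over their backs; the gripper's body (76 mm by 85 mm) begins 54 mm behind the grasp point. The pads swing forward as they close: fully open they stand 13 mm farther back than shut.
Start: joints at [1.044, 0.053, 1.613, -0, 1.476, -0.119], TCP at [0.248, 0.574, 0.231] pointing down, gripper open.
Joint ranges: [-3.01, 3.01], [-1.01, 2.22], [0.06, 2.58], [-1.02, 4.17], [0.09, 2.62], [-3.14, 3.14]. Speed limits (rad/s): [2.57, 2.57, 3.14, 3.14, 3.14, 3.14].

### API

Orientations are given as a rotation vector (axis times angle).
In Python, from station import ctrl, get_image, camera_model gives the robot as it stands. The module is installed in compiled form; this text tells all that it offers.
- The arm moves only by the shell command python3 -m crank 'ROWS' [FORCE]. ROWS is JSON, a list of rows, each a list of 7 numbers: the shift along the tool's x, y, z in mm, then the turn, a rotation vector about the tool's x, y, z in rad, then the opening, from -1 (shut) to 1 (fully open). A call has exactly 10 rows; each row shifts and turns the commanded pose from where the row before left it, along the tool's axes as they then stand; what a row does not reach is not made up. A row lasts 1/12 s, in which the tool goes at most 41.7 mm and 7.16 degrees, less where a joint would pass 70% of its speed; a pose out of reach is approached as far as the arm can. A call with a gripper value outside its range is refused whole. The fingers move at their own pace and stop on an object; FORCE is the grip in N (left out, the last holds). Time passes only in rows, so rows that do not move let the fingers close, or fill a call up. It gives the time, the measured TCP pose, the force, the opening and the grip force at its end, in the units of the state.
- ctrl.get_obs(): the state, without advancing time (a new reading comes with each control period).
- get_image(name): name is "scene" or "top" or "wrist"; returns the picture (400x640x3 uint8, red, green, blue); there is no depth.
- camera_model(name): a dict with "vertical_fov" (degrees; the focal length in pixels is half the picture's height over the tangent of half this angle, whatever the lens; pixels are square), "cx", "cy" (the principal point, pixels), "R" (3x3) and "t" (3): a world point X has camera coordinates R X + t; the wrist camera has in their place "hand_eye" (4x4, takes a point from camera to tool coordinates, whose origin is the TCP and whose axes are the flange's). Camera axes: x right, y down, z forward; pixel columns grow to the right and rows downward; lengths in m; the calibration is good to about 2 mm. A picture is of the moment at which its call begins: read the wrist's pose just before it. camera_model takes no time and is no camera call.
- ctrl.finish_job(): hands the job in; it is judged then, once.
The state is a dict: "t": time; "q": joint angles; "dq": joint speeds; "effort": joint torques, N m; "tool_pos": TCP position; "tool_rot": TCP orientation; "contact_force": force on the tool from outside, world axes, zero at the start; "wrist_torque": the same for the moment, N m; "opening": finger opening in m; "grip_force": force on a finger pad.
Only numpy, scipy, OpenCV 4.12 (cv2) and the standard library are available. Lean on these libraries where they do the work, as an engineer would, in place of code of your own. Each camera call takes 0.05 s, during which the arm holds its last target. There are 200 camera calls.

## Working session

There is one attempt and no reset: what is moved stays moved. The work goes in short steps, Python scripts to look and compute and a shell command to move; the robot and the scene stay as the last step left them, time stands still between calls to the robot, and variables do not carry over. Pictures are saved under pics/ and viewed, at most 10 in all, crops included, and the job is handed in when it is done.

```bash
mkdir -p pics
python3 - <<'E'
from station import ctrl,get_image,camera_model
import cv2,numpy as np
o=ctrl.get_obs();print(o['t'],o['tool_pos'],o['tool_rot'],o['opening'],ctrl.grip_depth)
for n in("scene","top"):
    m=camera_model(n);print(n,m)
    cv2.imwrite(f"pics/{n}0.png",get_image(n)[:,:,::-1])
print(camera_model("wrist"))
E
```

```text
0.0 [0.24754565 0.57321232 0.23006948] [-6.35984284e-01 -3.07589127e+00  3.02782756e-03] 0.08576060117988636 0.0187
scene {'vertical_fov': 54.6435858638939, 'cx': 324.1155401906524, 'cy': 202.7747203947235, 'R': array([[ 0.52108461,  0.85338731, -0.0141746 ],
       [ 0.51914446, -0.33008816, -0.78837227],
       [-0.67746576,  0.40345   , -0.61503516]]), 't': array([-0.22317004, -0.20432711,  1.4783166 ])}
top {'vertical_fov': 56.824423624658664, 'cx': 319.56201233365425, 'cy': 198.3090207642251, 'R': array([[-0.0021158 , -0.99986588, -0.01624054],
       [-0.99680757,  0.00340499, -0.07976893],
       [ 0.07981353,  0.01601992, -0.99668107]]), 't': array([-0.04490901,  0.54585844,  1.20108571])}
{'vertical_fov': 67.87702621687934, 'cx': 316.4287709078575, 'cy': 199.98492620544258, 'hand_eye': array([[-4.33085278e-04, -9.60770759e-01, -2.77343401e-01,
         6.97132846e-02],
       [ 9.99999901e-01, -3.86706158e-04, -2.21924394e-04,
         8.86160081e-04],
       [ 1.05968068e-04, -2.77343469e-01,  9.60770831e-01,
        -1.41353760e-01],
       [ 0.00000000e+00,  0.00000000e+00,  0.00000000e+00,
         1.00000000e+00]])}
```

View pics/scene0.png

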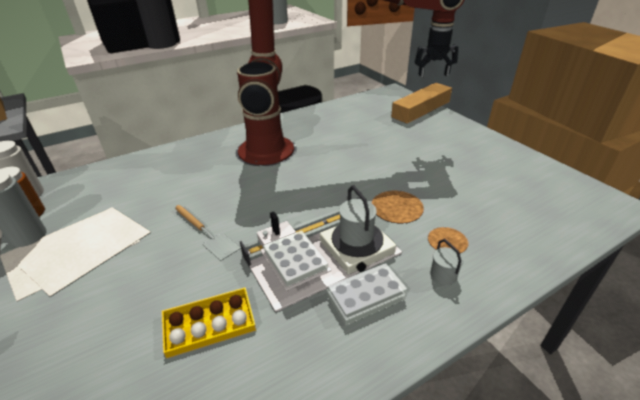

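View pics/top0.png

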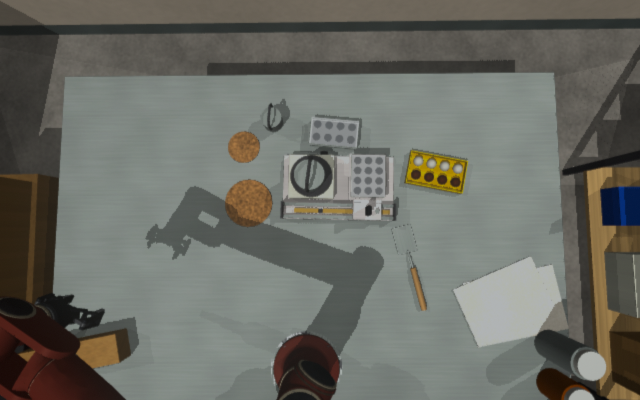

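The scene view shows the large pot on the plate at (355,220), a small pot at (445,265), the large mat at (398,206), a small mat at (448,240), and the carriage with its tab at (275,223). In the top view, the pot candidates are the large one on the plate (311,174) and the small one (274,117). The mat candidates are the large one (249,203) and the small one (244,147). The black tab is at about (369,209). I choose the larger pot and the larger mat, and will check them in one close crop.

```bash
cat > h.py <<'E'
from station import ctrl,get_image,camera_model
import cv2,numpy as np
from scipy.spatial.transform import Rotation as Ro
def ray(n,px,obs=None):
    m=camera_model(n);f=200/np.tan(np.radians(m['vertical_fov']/2))
    d=np.array([(px[0]-m['cx'])/f,(px[1]-m['cy'])/f,1.])
    if n=='wrist':
        R=Ro.from_rotvec(obs['tool_rot']).as_matrix();H=m['hand_eye']
        return R@H[:3,3]+obs['tool_pos'],R@H[:3,:3]@d
    return -m['R'].T@m['t'],m['R'].T@d
def onz(n,px,z,obs=None):
    o,d=ray(n,px,obs);return o+d*(z-o[2])/d[2]
def two(*r):
    A=np.zeros((3,3));b=np.zeros(3);P=[]
    for o,d in r:
        d=d/np.linalg.norm(d);M=np.eye(3)-np.outer(d,d);A+=M;b+=M@o
    x=np.linalg.solve(A,b)
    return x,[np.linalg.norm(np.cross(x-o,d/np.linalg.norm(d))) for o,d in r]
E
python3 - <<'E'
from h import *
for n in("scene","top"):
    im=cv2.imread(f"pics/{n}0.png");hsv=cv2.cvtColor(im,cv2.COLOR_BGR2HSV)
    m=cv2.inRange(hsv,(5,90,90),(20,255,255))
    for c in cv2.findContours(m,0,2)[0]:
        if cv2.contourArea(c)>200:
            e=cv2.fitEllipse(c);x0,y0,w,h=cv2.boundingRect(c);print(n,np.round(e[0]),(x0,y0,w,h),'z4mm:',onz(n,e[0],.004).round(4),'w',np.round(np.ptp([onz(n,p[0],.004) for p in c],axis=0)[:2],3))
t=cv2.imread("pics/top0.png")[100:230,220:410]
s=cv2.imread("pics/scene0.png")[175:305,230:420]
cv2.imwrite("pics/crop.png",np.vstack([cv2.resize(t,None,fx=4,fy=4,interpolation=2)[:,:],])[:600])
cv2.imwrite("pics/crop2.png",cv2.resize(s,None,fx=4,fy=4,interpolation=2))
E
```

```text
scene [448. 240.] (428, 227, 40, 26) z4mm: [0.7319 0.215  0.004 ] w [0.106 0.106]
scene [398. 207.] (372, 191, 51, 32) z4mm: [0.5443 0.1925 0.004 ] w [0.158 0.158]
scene [545. 135.] (488, 96, 109, 79) z4mm: [0.5039 0.9729 0.004 ] w [0.583 0.33 ]
scene [418. 103.] (392, 83, 60, 40) z4mm: [-3.000e-04  7.699e-01  4.000e-03] w [0.267 0.458]
scene [595. 100.] (530, 22, 110, 176) z4mm: [0.4175 1.4687 0.004 ] w [1.404 1.951]
scene [375.  14.] (347, 0, 66, 26) z4mm: [-1.5387  1.6916  0.004 ] w [0.942 0.646]
top [636. 420.] (607, 383, 33, 17) z4mm: [-0.1577 -1.0442  0.004 ] w [0.049 0.101]
top [100. 351.] (76, 334, 44, 34) z4mm: [0.048  0.6749 0.004 ] w [0.105 0.143]
top [249. 201.] (225, 180, 47, 46) z4mm: [0.5393 0.1906 0.004 ] w [0.152 0.155]
top [627. 176.] (616, 167, 24, 19) z4mm: [ 0.6193 -1.068   0.004 ] w [0.06  0.079]
top [609. 275.] (587, 167, 50, 223) z4mm: [ 0.2946 -0.9874  0.004 ] w [0.714 0.15 ]
top [243. 147.] (228, 132, 32, 31) z4mm: [0.7245 0.2129 0.004 ] w [0.104 0.106]
```

View pics/crop.png

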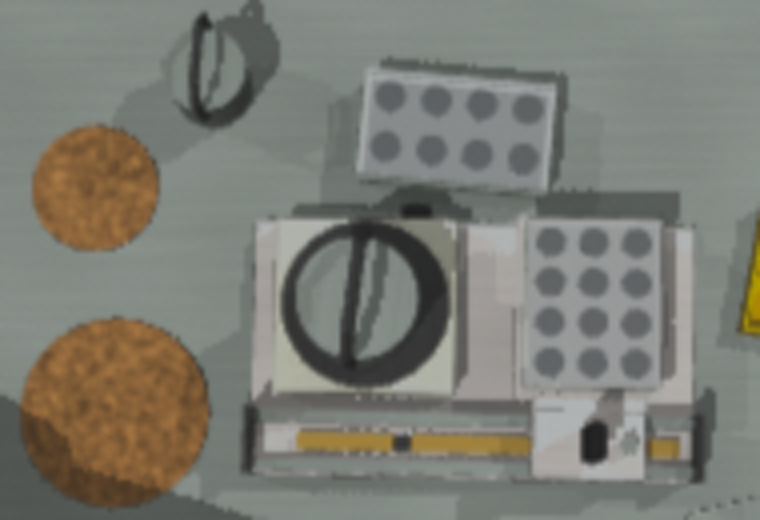

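View pics/crop2.png

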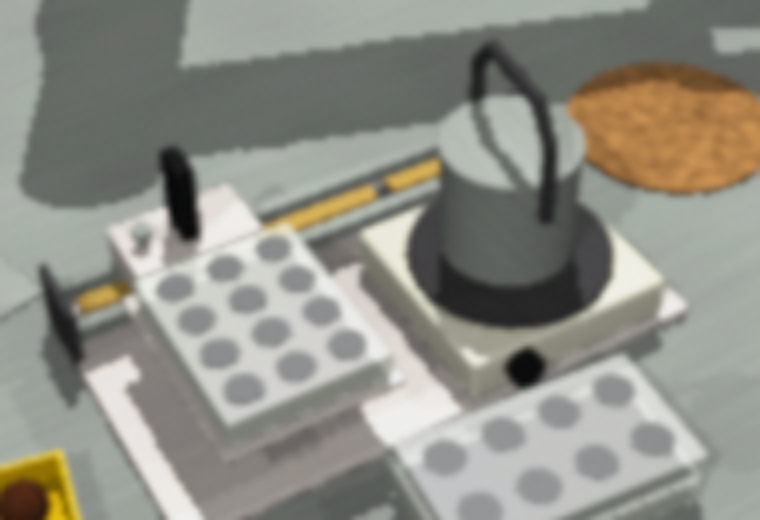

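The crop confirms the choice. The large pot stands on the plate's dark disc, with its handle running from (312,157) to (307,191) in the top view. The tab is at (369,210) with the ball button to its right at (377.5,210.5), and a dark notch mark is on the rail at (320.5,210.5).

Run:
```python
from h import *
T=lambda x,y:(220+x/4,100+y/4)
S=lambda x,y:(230+x/4,175+y/4)
a=onz('top',T(367,228),.183);b=onz('top',T(349,365),.183)
c=onz('scene',S(490,47),.183);d=onz('scene',S(548,105),.183)
print('handle top',a,b,(a+b)/2,np.degrees(np.arctan2(*(a-b)[1::-1])),np.linalg.norm(a-b))
print('scene',c,d,(c+d)/2,np.linalg.norm(c-d),np.degrees(np.arctan2(*(d-c)[1::-1])))
print('tab',onz('top',T(596,442),.12),onz('scene',S(176,152),.12),two(ray('top',T(596,442)),ray('scene',S(176,152))))
print('disc',onz('top',T(365,304),.045))
print('button',onz('top',T(630,442),.075),'notchmark z',[onz('top',T(402,442),z)[:2] for z in(.03,.05)])
for p in [(300,440),(680,448),(247,440),(700,448),(250,222),(695,226)]: print(p,onz('top',T(*p),.03))
print('moulds',[onz('top',T(*p),.041)[:2] for p in [(365,68),(555,80),(360,178),(548,190)]])
# tool axes
R=Ro.from_rotvec(ctrl.get_obs()['tool_rot']).as_matrix();print(R.round(3))
```

```text
handle top [ 0.65285272 -0.02664844  0.183     ] [ 0.55327008 -0.01366529  0.183     ] [ 0.6030614  -0.02015687  0.183     ] -7.428074828973226 0.10042541403005936
scene [ 0.58744435 -0.0113932   0.183     ] [ 0.65431624 -0.01607723  0.183     ] [ 0.6208803  -0.01373521  0.183     ] 0.06703573806911035 -4.00672776805919
tab [ 0.50033664 -0.19747947  0.12      ] [ 0.50310883 -0.19322502  0.12      ] (array([ 0.50140703, -0.19523554,  0.11966309]), [np.float64(0.002505891459776898), np.float64(0.0025058914597770026)])
disc [ 0.61689314 -0.01985238  0.045     ]
button [ 0.50235648 -0.22944117  0.075     ] notchmark z [array([ 0.50498613, -0.04954301]), array([ 0.50404675, -0.0498151 ])]
(300, 440) [0.50686711 0.03406989 0.03      ]
(680, 448) [ 0.49943484 -0.27638164  0.03      ]
(247, 440) [0.50699334 0.07759193 0.03      ]
(700, 448) [ 0.49938909 -0.29264853  0.03      ]
(250, 222) [0.6880361  0.07619446 0.03      ]
(695, 226) [ 0.68273135 -0.2918964   0.03      ]
moulds [array([ 0.81451654, -0.01976125]), array([ 0.80328366, -0.17677539]), array([ 0.72205724, -0.01561267]), array([ 0.71115656, -0.17006385])]
[[-0.918  0.397 -0.001]
 [ 0.397  0.918 -0.002]
 [ 0.    -0.002 -1.   ]]
```

```bash
python3 -m crank '[[-33,-23,-6,0,0,0,1],[-33,-23,-6,0,0,0,1],[-33,-23,-6,0,0,0,1],[-33,-23,-6,0,0,0,1],[-33,-23,-6,0,0,0,1],[-33,-23,-6,0,0,0,1],[-33,-23,-6,0,0,0,1],[-33,-23,-6,0,0,0,1],[-33,-23,-6,0,0,0,1],[-33,-23,-6,0,0,0,1]]' 60
python3 -m crank '[[-30,-20,0,0,0,0,1],[-30,-20,0,0,0,0,1],[-30,-20,0,0,0,0,1],[-30,-20,0,0,0,0,1],[-30,-20,0,0,0,0,1],[-30,-20,0,0,0,0,1],[-30,-20,0,0,0,0,1],[0,0,0,0,0,-0.11,1],[0,0,0,0,0,-0.11,1],[0,0,0,0,0,-0.09,1]]'
python3 - <<'E'
from h import *
o=ctrl.get_obs();print(o['t'],o['tool_pos'],Ro.from_rotvec(o['tool_rot']).as_matrix().round(3))
im=get_image('wrist')[:,:,::-1];cv2.imwrite('pics/w1.png',im)
m=camera_model('wrist');f=200/np.tan(np.radians(m['vertical_fov']/2));R=Ro.from_rotvec(o['tool_rot']).as_matrix();H=m['hand_eye']
c=H[:3,:3].T@(R.T@(np.array([.617,-.016,.183])-o['tool_pos'])-H[:3,3]);print(c[:2]/c[2]*f+[m['cx'],m['cy']])
E
```

```text
t: 0.93
tool_pos: [0.4599, 0.2298, 0.2912]
tool_rot: [-0.636, -3.076, 0.0]
contact_force: [0.6, 0.7, 0.5]
opening: 0.0854
grip_force: 0.0
t: 1.77
tool_pos: [0.5968, 0.019, 0.2903]
tool_rot: [-0.148, -3.136, -0.0]
contact_force: [-0.3, -0.4, -0.5]
opening: 0.0854
grip_force: 0.0
1.7667 [0.59682838 0.01901064 0.2902523 ] [[-0.996  0.094 -0.002]
 [ 0.094  0.996  0.   ]
 [ 0.002  0.    -1.   ]]
[278.77372723 222.98756958]
```

View pics/w1.png

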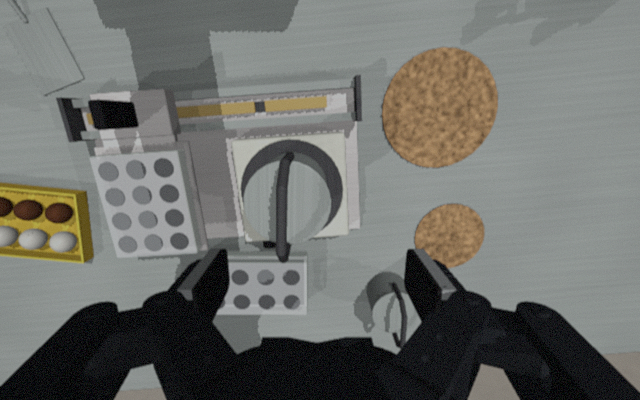

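The wrist view shows the large pot at (286,200), with its handle bar running from about (288,160) to (283,255). The large mat is at (440,105), the tab at (113,114) and the notch mark at (259,106).

Run:
```python
from h import *
o=ctrl.get_obs();o=dict(o)
im=cv2.imread('pics/w1.png');g=cv2.cvtColor(im,cv2.COLOR_BGR2GRAY)
P=[]
for v in range(160,260,8):
    r=g[v,270:300].astype(int);u=np.where(r<75)[0]
    if len(u): P.append(((270+u.mean()),v));print(v,270+u.min(),270+u.max(),onz('wrist',P[-1],.183,o)[:2].round(4))
m=cv2.inRange(cv2.cvtColor(im,cv2.COLOR_BGR2HSV),(5,70,70),(20,255,255))
for c in cv2.findContours(m,0,2)[0]:
    if cv2.contourArea(c)>2000:
        e=cv2.fitEllipse(c);print('mat',e[0],onz('wrist',e[0],.004,o),np.ptp([onz('wrist',p[0],.004,o) for p in c],axis=0))
print('notch',onz('wrist',(259,106),.035,o),'tab',onz('wrist',(114,110),.12,o))
```

```text
160 270 292 [ 0.5615 -0.0057]
168 279 288 [ 0.5683 -0.0054]
176 278 287 [ 0.5751 -0.0071]
184 277 286 [ 0.5819 -0.0088]
192 276 286 [ 0.5889 -0.0101]
200 276 286 [ 0.5961 -0.011 ]
208 276 286 [ 0.6033 -0.0119]
216 276 286 [ 0.6107 -0.0129]
224 276 286 [ 0.6182 -0.0138]
232 276 285 [ 0.6257 -0.0152]
240 276 285 [ 0.6335 -0.0162]
248 270 289 [ 0.6412 -0.0181]
256 278 287 [ 0.6495 -0.0163]
mat (449.9071350097656, 234.42263793945312) [0.7242952  0.21576739 0.004     ] [1.06233324e-01 1.05166000e-01 1.11022302e-16]
mat (439.3760986328125, 107.0072250366211) [0.53319278 0.19543503 0.004     ] [0.15658053 0.15767623 0.        ]
notch [ 0.51045871 -0.0455918   0.035     ] tab [ 0.50458701 -0.17577446  0.12      ]
```

```bash
python3 -m crank '[[-21,-31,0,0,0,0,1],[0,0,0,0,0,0.06,1],[0,0,30,0,0,0,1],[0,0,30,0,0,0,1],[0,0,30,0,0,0,1],[0,0,20,0,0,0,1],[0,0,10,0,0,0,1],[0,0,6,0,0,0,1],[0,0,0,0,0,0,-0.3],[0,0,0,0,0,0,-1]]' 60
python3 -m crank '[[0,0,0,0,0,0,-1],[0,0,0,0,0,0,-1],[0,0,0,0,0,0,-1],[0,0,0,0,0,0,-1],[0,0,0,0,0,0,-1],[0,0,0,0,0,0,-1],[0,0,0,0,0,0,-1],[0,0,0,0,0,0,-1],[0,0,0,0,0,0,-1],[0,0,0,0,0,0,-1]]'
```

```text
t: 2.65
tool_pos: [0.6154, -0.013, 0.1666]
tool_rot: [0.248, 3.13, -0.0]
contact_force: [-0.2, -0.1, 0.7]
opening: 0.0639
grip_force: 0.0
t: 3.48
tool_pos: [0.615, -0.0134, 0.1662]
tool_rot: [0.248, 3.131, -0.001]
contact_force: [-2.1, -1.5, 4.2]
opening: 0.0079
grip_force: 58.5
```

```bash
python3 -m crank '[[0,0,-2,0,0,0,-1],[0,0,-4,0,0,0,-1],[0,0,-6,0,0,0,-1],[0,0,-8,0,0,0,-1],[0,0,-10,0,0,0,-1],[0,0,-12,0,0,0,-1],[0,0,-12,0,0,0,-1],[0,0,-8,0,0,0,-1],[0,0,-4,0,0,0,-1],[0,0,0,0,0,0,-1]]'
python3 - <<'E'
from h import *
o=ctrl.get_obs();print(o['tool_pos'],o['wrist_torque'])
ims=get_image('scene')[150:320,230:480,::-1];w=get_image('wrist')[:,:,::-1]
a=cv2.resize(ims,(500,340));b=cv2.resize(w,None,fx=.6,fy=.6);c=np.zeros((580,500,3),np.uint8);c[:340]=a;c[340:580,:384]=b;cv2.imwrite('pics/l.png',c)
R=Ro.from_rotvec(o['tool_rot']).as_matrix();print((R.T@(np.array([.539,.193,o['tool_pos'][2]])-o['tool_pos'])*1000).round(1))
E
```

```text
t: 4.32
tool_pos: [0.6156, -0.0131, 0.2336]
tool_rot: [0.247, 3.128, -0.0]
contact_force: [0.2, -0.0, -4.1]
opening: 0.0078
grip_force: 58.3
[ 0.61557606 -0.01311232  0.23355218] [ 0.01882704 -0.03254491  0.02351061]
[108.  191.5  -0.3]
```

View pics/l.png

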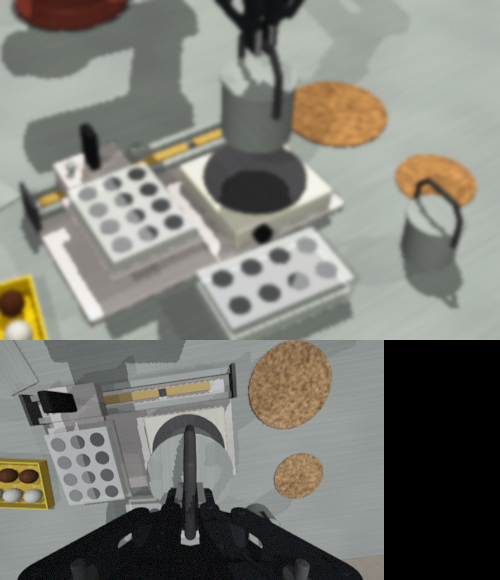

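The pot hangs upright from the gripper, clear of the plate and with nothing else disturbed. The mat at (340,113) in the mosaic is free.

```bash
python3 -m crank '[[4,7,0,0,0,0,-1],[9,15,0,0,0,0,-1],[12,22,0,0,0,0,-1],[15,27,0,0,0,0,-1],[16,28,0,0,0,0,-1],[16,28,0,0,0,0,-1],[14,25,0,0,0,0,-1],[11,20,0,0,0,0,-1],[7,13,0,0,0,0,-1],[4,6,0,0,0,0,-1]]'
python3 -m crank '[[0,0,4,0,0,0,-1],[0,0,10,0,0,0,-1],[0,0,15,0,0,0,-1],[0,0,18,0,0,0,-1],[0,0,18,0,0,0,-1],[0,0,15,0,0,0,-1],[0,0,11,0,0,0,-1],[0,0,7,0,0,0,-1],[0,0,4,0,0,0,-1],[0,0,2,0,0,0,-1]]'
python3 -m crank '[[0,0,1,0,0,0,-1],[0,0,1,0,0,0,-1],[0,0,1,0,0,0,-1],[0,0,0,0,0,0,-1],[0,0,0,0,0,0,-1],[0,0,0,0,0,0,-1],[0,0,0,0,0,0,-1],[0,0,0,0,0,0,-1],[0,0,0,0,0,0,-1],[0,0,0,0,0,0,-1]]'
python3 - <<'E'
from h import *
ims=get_image('scene')[130:260,280:480,::-1];w=get_image('top')[130:260,180:380,::-1]
cv2.imwrite('pics/p.png',np.vstack([cv2.resize(ims,(460,299)),cv2.resize(w,(460,299))]))
E
```

```text
t: 5.25
tool_pos: [0.5364, 0.1949, 0.2303]
tool_rot: [-0.243, -3.13, -0.001]
contact_force: [-0.4, -1.0, -3.9]
opening: 0.0079
grip_force: 58.5
t: 6.08
tool_pos: [0.5381, 0.1921, 0.1267]
tool_rot: [-0.249, -3.131, 0.0]
contact_force: [0.7, -1.2, -4.3]
opening: 0.0077
grip_force: 58.4
t: 6.92
tool_pos: [0.5387, 0.1926, 0.1252]
tool_rot: [0.247, 3.13, 0.0]
contact_force: [0.0, -1.4, 3.4]
opening: 0.0081
grip_force: 59.1
```

View pics/p.png

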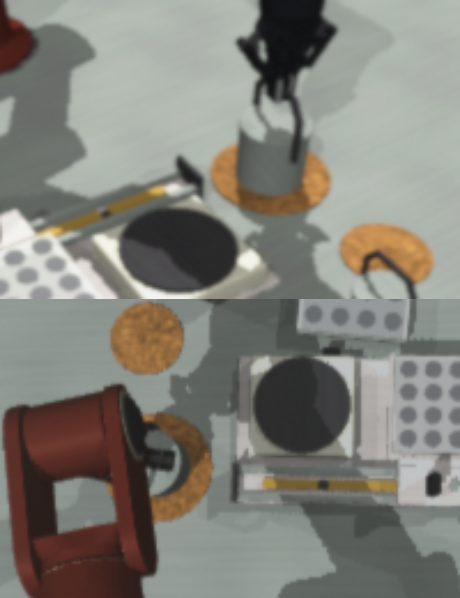

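The pot stands upright on the mat at (270,150 in the crop), well inside it. Releasing it now.

```bash
python3 -m crank '[[0,0,0,0,0,0,-0.6],[0,0,0,0,0,0,-0.2],[0,0,0,0,0,0,0.3],[0,0,0,0,0,0,0.7],[0,0,0,0,0,0,1],[0,0,0,0,0,0,1],[0,0,0,0,0,0,1],[0,0,0,0,0,0,1],[0,0,-5,0,0,0,1],[0,0,-10,0,0,0,1]]'
python3 -m crank '[[0,0,-20,0,0,0,1],[0,0,-30,0,0,0,1],[0,0,-35,0,0,0,1],[0,0,-30,0,0,0,1],[0,-35,0,0,0,0,1],[0,-40,0,0,0,0,1],[0,-40,0,0,0,0,1],[0,-40,0,0,0,0,1],[0,-40,0,0,0,0,1],[0,-40,0,0,0,0,1]]'
python3 - <<'E'
from h import *
o=ctrl.get_obs();print(o['tool_pos'])
cv2.imwrite('pics/w2.png',get_image('wrist')[:,:,::-1]);cv2.imwrite('pics/t2.png',get_image('top')[:,:,::-1]);
import pickle;pickle.dump(dict(o),open('o2.pkl','wb'))
E
```

```text
t: 7.85
tool_pos: [0.537, 0.1924, 0.1383]
tool_rot: [-0.247, -3.129, 0.001]
contact_force: [0.4, 0.2, 0.0]
opening: 0.0852
grip_force: 0.0
t: 8.68
tool_pos: [0.5007, -0.0411, 0.2558]
tool_rot: [0.247, 3.13, -0.001]
contact_force: [0.5, -1.2, -0.1]
opening: 0.0857
grip_force: 0.0
[ 0.50071814 -0.04112974  0.25584348]
```

View pics/w2.png

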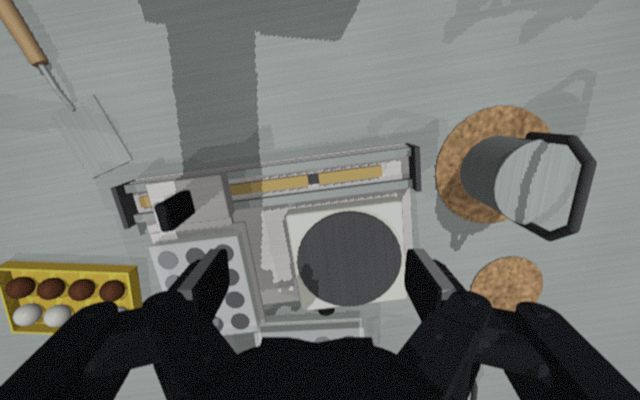

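The pot stands free on the mat at (530,185) with the gripper clear. The tab is at (176,208), the rail's gold strip runs from (145,202) to (380,172), and the notch mark is at (313,179).

Run:
```python
from h import *
import pickle;o=pickle.load(open('o2.pkl','rb'))
a=onz('wrist',(145,202),.035,o);b=onz('wrist',(380,172),.035,o);print(a,b,np.degrees(np.arctan2(b[0]-a[0],b[1]-a[1])))
print('notch',onz('wrist',(313,179),.035,o))
# tab side/top dark blob
im=cv2.imread('pics/w2.png');g=cv2.cvtColor(im,cv2.COLOR_BGR2GRAY)
m=(g[180:240,145:205]<45).astype(np.uint8)
c=max(cv2.findContours(m,0,2)[0],key=cv2.contourArea)[:,0]+[145,180]
ap=cv2.approxPolyDP(c.astype(np.int32),3,True)[:,0];print(ap.tolist())
for p in ap: print(p,onz('wrist',p,.12,o)[:2].round(4),onz('wrist',p,.061,o)[:2].round(4))
R=Ro.from_rotvec(o['tool_rot']).as_matrix();print(R.round(3))
```

```text
[ 0.50432077 -0.26181029  0.035     ] [0.51269864 0.03704605 0.035     ] 1.6057586783151736
notch [ 0.50841172 -0.04607303  0.035     ]
[[188, 191], [156, 205], [163, 230], [175, 227], [194, 211]]
[188 191] [ 0.4832 -0.1629] [ 0.4941 -0.1913]
[156 205] [ 0.4919 -0.1976] [ 0.5047 -0.2334]
[163 230] [ 0.5183 -0.1987] [ 0.5367 -0.2348]
[175 227] [ 0.517  -0.1859] [ 0.5352 -0.2193]
[194 211] [ 0.5037 -0.1627] [ 0.519 -0.191]
[[-0.988  0.157  0.002]
 [ 0.157  0.988 -0.001]
 [-0.002 -0.    -1.   ]]
```

```bash
python3 -m crank '[[0,0,0,0,0,-0.066,1],[0,0,0,0,0,-0.066,1],[-1,-20,0,0,0,0,1],[-2,-38,0,0,0,0,1],[-1,-38,0,0,0,0,1],[-1,-36,0,0,0,0,1],[-1,-20,10,0,0,0,1],[0,0,30,0,0,0,1],[0,0,30,0,0,0,1],[0,0,10,0,0,0,1]]'
python3 - <<'E'
from h import *
o=ctrl.get_obs();print(o['tool_pos'],Ro.from_rotvec(o['tool_rot']).as_matrix().round(3))
im=get_image('wrist')[:,:,::-1];cv2.imwrite('pics/w3.png',im)
E
```

```text
t: 9.62
tool_pos: [0.5014, -0.1904, 0.1704]
tool_rot: [-0.041, -3.136, -0.005]
contact_force: [-0.4, 1.0, -1.3]
opening: 0.0852
grip_force: 0.0
[ 0.50143575 -0.19039584  0.17038713] [[-1.     0.026 -0.005]
 [ 0.026  1.     0.003]
 [ 0.005  0.003 -1.   ]]
```

View pics/w3.png

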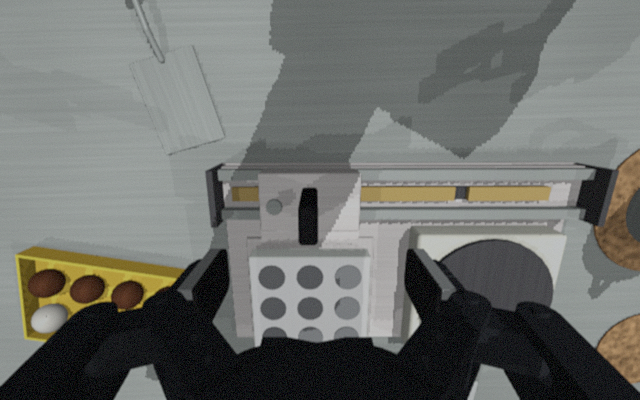

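The rail runs level in the wrist view, so the tool is aligned with it. The tab's top face is around (308,225), the button at (274,207) and the notch mark at (462,193).

Run:
```python
from h import *
o=ctrl.get_obs();im=cv2.imread('pics/w3.png');g=cv2.cvtColor(im,cv2.COLOR_BGR2GRAY)
for v in range(185,250,6):
    u=np.where(g[v,290:330]<60)[0]+290
    if len(u): print(v,u.min(),u.max(),onz('wrist',(u.mean(),v),.12,o)[:2].round(4),g[v,308])
print('button',onz('wrist',(274,207),.075,o),'notch',onz('wrist',(462,193),.035,o))
```

```text
191 302 316 [ 0.4801 -0.1936] 0
197 301 316 [ 0.4842 -0.194 ] 18
203 300 316 [ 0.4883 -0.1945] 0
209 299 317 [ 0.4926 -0.1947] 5
215 299 317 [ 0.4968 -0.1948] 34
221 299 317 [ 0.5011 -0.195 ] 18
227 299 316 [ 0.5055 -0.1954] 6
233 299 317 [ 0.5099 -0.1952] 25
239 299 317 [ 0.5144 -0.1954] 12
button [ 0.50413978 -0.22439532  0.075     ] notch [ 0.507107   -0.04898204  0.035     ]
```

```bash
python3 -m crank '[[-2,-5,4,0,0,0,1],[0,0,15,0,0,0,1],[0,0,20,0,0,0,1],[0,0,20,0,0,0,1],[0,0,14,0,0,0,1],[0,0,8,0,0,0,1],[0,0,3,0,0,0,1],[0,0,0,0,0,0,0.3],[0,0,0,0,0,0,-0.3],[0,0,0,0,0,0,-1]]' 60
python3 -m crank '[[0,0,0,0,0,0,-1],[0,0,0,0,0,0,-1],[0,0,0,0,0,0,-1],[0,0,0,0,0,0,-1],[0,0,0,0,0,0,-1],[0,0,0,0,0,0,-1],[0,0,0,0,0,0,-1],[0,0,0,0,0,0,-1],[0,0,0,0,0,0,-1],[0,0,0,0,0,0,-1]]'
```

```text
t: 10.5
tool_pos: [0.5062, -0.1972, 0.0921]
tool_rot: [0.04, 3.139, -0.002]
contact_force: [1.0, -0.3, -0.1]
opening: 0.0512
grip_force: 0.0
t: 11.33
tool_pos: [0.5054, -0.197, 0.0911]
tool_rot: [0.041, 3.141, -0.001]
contact_force: [-1.5, -0.8, 5.6]
opening: 0.0129
grip_force: 62.1
```

```bash
python3 -m crank '[[0,5,0,0,0,0,-1],[0,12,0,0,0,0,-1],[0,18,0,0,0,0,-1],[0,22,0,0,0,0,-1],[0,24,0,0,0,0,-1],[0,24,0,0,0,0,-1],[0,20,0,0,0,0,-1],[0,14,0,0,0,0,-1],[0,8,0,0,0,0,-1],[0,3,0,0,0,0,-1]]'
python3 - <<'E'
from h import *
o=ctrl.get_obs();print(o['tool_pos'],o['contact_force'])
im=get_image('wrist')[:,:,::-1];cv2.imwrite('pics/w4.png',im)
E
```

```text
t: 12.17
tool_pos: [0.5091, -0.0463, 0.0911]
tool_rot: [0.038, 3.141, -0.002]
contact_force: [-2.5, -4.9, 6.2]
opening: 0.013
grip_force: 62.4
[ 0.50908033 -0.04627431  0.09105881] [-2.49965252 -4.90651206  6.15162575]
```

View pics/w4.png

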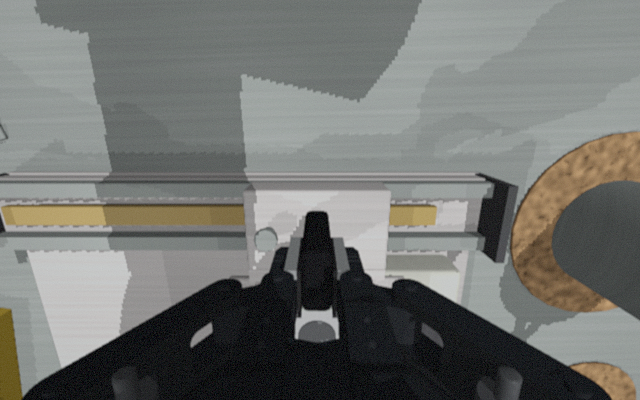

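The carriage moved along with the gripped tab. The button is at (266,239), still raised, and the mat and pot are untouched. Creeping on from here.

```bash
python3 -m crank '[[0,3,0,0,0,0,-1],[0,3,0,0,0,0,-1],[0,3,0,0,0,0,-1],[0,2,0,0,0,0,-1],[0,2,0,0,0,0,-1],[0,2,0,0,0,0,-1],[0,1,0,0,0,0,-1],[0,0,0,0,0,0,-1],[0,0,0,0,0,0,-1],[0,0,0,0,0,0,-1]]'
cat > b.py <<'E'
from h import *
import sys
o=ctrl.get_obs();print(o['tool_pos'].round(4),o['contact_force'].round(1))
im=get_image('wrist')[:,:,::-1];cv2.imwrite(f'pics/{sys.argv[1]}.png',im)
a=cv2.cvtColor(cv2.imread('pics/w4.png'),cv2.COLOR_BGR2GRAY)[222:256,248:286];g=cv2.cvtColor(im,cv2.COLOR_BGR2GRAY)[212:268,232:302]
r=cv2.minMaxLoc(cv2.matchTemplate(g,a,5));print('button shift',np.array(r[3])-[16,10],r[1])
E
python3 b.py w5
```

```text
t: 13.05
tool_pos: [0.5095, -0.0311, 0.0911]
tool_rot: [-0.04, -3.141, 0.002]
contact_force: [-3.1, -2.7, 6.7]
opening: 0.0134
grip_force: 62.5
[ 0.5095 -0.0311  0.0911] [-3.1 -2.7  6.7]
button shift [0 0] 0.8834116458892822
```

```bash
python3 -m crank '[[0,1,0,0,0,0,-1],[0,1,0,0,0,0,-1],[0,1,0,0,0,0,-1],[0,1,0,0,0,0,-1],[0,0,0,0,0,0,-1],[0,0,0,0,0,0,-1],[0,0,0,0,0,0,-1],[0,0,0,0,0,0,-1],[0,0,0,0,0,0,-1],[0,0,0,0,0,0,-1]]'
python3 b.py w6
python3 -m crank '[[0,1,0,0,0,0,-1],[0,1,0,0,0,0,-1],[0,0,0,0,0,0,-1],[0,0,0,0,0,0,-1],[0,0,0,0,0,0,-1],[0,0,0,0,0,0,-1],[0,0,0,0,0,0,-1],[0,0,0,0,0,0,-1],[0,0,0,0,0,0,-1],[0,0,0,0,0,0,-1]]'
python3 b.py w7
```

```text
t: 13.93
tool_pos: [0.5095, -0.0271, 0.091]
tool_rot: [-0.04, -3.141, 0.002]
contact_force: [-3.2, -2.4, 6.4]
opening: 0.0131
grip_force: 62.5
[ 0.5095 -0.0271  0.091 ] [-3.2 -2.4  6.4]
button shift [0 0] 0.8769200444221497
t: 14.82
tool_pos: [0.5096, -0.0251, 0.0911]
tool_rot: [-0.04, -3.141, 0.002]
contact_force: [-3.3, -3.2, 6.8]
opening: 0.0132
grip_force: 62.5
[ 0.5096 -0.0251  0.0911] [-3.3 -3.2  6.8]
button shift [0 0] 0.8839074373245239
```

```bash
for i in 1; do python3 -m crank '[[0,1,0,0,0,0,-1],[0,1,0,0,0,0,-1],[0,0,0,0,0,0,-1],[0,0,0,0,0,0,-1],[0,0,0,0,0,0,-1],[0,0,0,0,0,0,-1],[0,0,0,0,0,0,-1],[0,0,0,0,0,0,-1],[0,0,0,0,0,0,-1],[0,0,0,0,0,0,-1]]' |grep -E "pos|contact"; done
python3 b.py w8
python3 -m crank '[[0,1,0,0,0,0,-1],[0,1,0,0,0,0,-1],[0,0,0,0,0,0,-1],[0,0,0,0,0,0,-1],[0,0,0,0,0,0,-1],[0,0,0,0,0,0,-1],[0,0,0,0,0,0,-1],[0,0,0,0,0,0,-1],[0,0,0,0,0,0,-1],[0,0,0,0,0,0,-1]]'
python3 b.py w9
python3 -m crank '[[0,1,0,0,0,0,-1],[0,1,0,0,0,0,-1],[0,0,0,0,0,0,-1],[0,0,0,0,0,0,-1],[0,0,0,0,0,0,-1],[0,0,0,0,0,0,-1],[0,0,0,0,0,0,-1],[0,0,0,0,0,0,-1],[0,0,0,0,0,0,-1],[0,0,0,0,0,0,-1]]'
python3 b.py w10
```

```text
tool_pos: [0.5097, -0.0226, 0.0911]
contact_force: [-3.8, 0.4, 6.9]
[ 0.5097 -0.0226  0.0911] [-3.8  0.4  6.9]
button shift [0 0] 0.8786291480064392
t: 16.58
tool_pos: [0.5097, -0.0202, 0.0911]
tool_rot: [0.04, 3.141, 0.001]
contact_force: [-3.4, 1.5, 7.3]
opening: 0.0126
grip_force: 62.5
[ 0.5097 -0.0202  0.0911] [-3.4  1.5  7.3]
button shift [ 1 -1] 0.8609923720359802
t: 17.47
tool_pos: [0.5098, -0.0179, 0.091]
tool_rot: [-0.04, -3.141, -0.002]
contact_force: [-2.3, 2.5, 7.4]
opening: 0.0132
grip_force: 62.5
[ 0.5098 -0.0179  0.091 ] [-2.3  2.5  7.4]
button shift [ 1 -1] 0.8291645050048828
```

```bash
python3 -m crank '[[0,1,0,0,0,0,-1],[0,0,0,0,0,0,-1],[0,0,0,0,0,0,-1],[0,0,0,0,0,0,-1],[0,0,0,0,0,0,-1],[0,0,0,0,0,0,-1],[0,0,0,0,0,0,-1],[0,0,0,0,0,0,-1],[0,0,0,0,0,0,-1],[0,0,0,0,0,0,-1]]'
python3 b.py w11
python3 -m crank '[[0,1,0,0,0,0,-1],[0,0,0,0,0,0,-1],[0,0,0,0,0,0,-1],[0,0,0,0,0,0,-1],[0,0,0,0,0,0,-1],[0,0,0,0,0,0,-1],[0,0,0,0,0,0,-1],[0,0,0,0,0,0,-1],[0,0,0,0,0,0,-1],[0,0,0,0,0,0,-1]]'
python3 b.py w12
```

```text
t: 18.35
tool_pos: [0.5098, -0.0171, 0.0911]
tool_rot: [-0.04, -3.141, -0.002]
contact_force: [-2.6, 2.0, 7.1]
opening: 0.0133
grip_force: 62.5
[ 0.5098 -0.0171  0.0911] [-2.6  2.   7.1]
button shift [ 2 -2] 0.7981583476066589
t: 19.23
tool_pos: [0.5098, -0.0169, 0.0911]
tool_rot: [0.04, 3.141, -0.001]
contact_force: [-2.9, -0.7, 7.1]
opening: 0.0128
grip_force: 62.5
[ 0.5098 -0.0169  0.0911] [-2.9 -0.7  7.1]
button shift [ 2 -2] 0.7955049276351929
```

```bash
python3 - <<'E'
from h import *
o=ctrl.get_obs();m=camera_model('wrist');f=200/np.tan(np.radians(m['vertical_fov']/2));R=Ro.from_rotvec(o['tool_rot']).as_matrix();H=m['hand_eye']
for z in(.075,.071):
    c=H[:3,:3].T@(R.T@(np.array([.5085,-.0469,z])-o['tool_pos'])-H[:3,3]);print(z,c[:2]/c[2]*f+[m['cx'],m['cy']])
E
python3 -m crank '[[0,1,0,0,0,0,-1],[0,0,0,0,0,0,-1],[0,0,0,0,0,0,-1],[0,0,0,0,0,0,-1],[0,0,0,0,0,0,-1],[0,0,0,0,0,0,-1],[0,0,0,0,0,0,-1],[0,0,0,0,0,0,-1],[0,0,0,0,0,0,-1],[0,0,0,0,0,0,-1]]'
python3 b.py w13
```

```text
0.075 [263.11078314 239.31474825]
0.071 [264.291523   236.55520769]
t: 20.12
tool_pos: [0.5098, -0.0167, 0.091]
tool_rot: [-0.04, -3.141, 0.004]
contact_force: [-2.8, -3.8, 6.3]
opening: 0.0129
grip_force: 62.5
[ 0.5098 -0.0167  0.091 ] [-2.8 -3.8  6.3]
button shift [ 2 -2] 0.7926602363586426
```

The ball is in the notch. A further 1 mm push moved the carriage only 0.2 mm while the resistance rose, and the button has dropped by the predicted 4 mm in the image. I'll take the push back off and hand in.

```bash
python3 -m crank '[[0,-1,0,0,0,0,-1],[0,0,0,0,0,0,-1],[0,0,0,0,0,0,-1],[0,0,0,0,0,0,-1],[0,0,0,0,0,0,-1],[0,0,0,0,0,0,-1],[0,0,0,0,0,0,-1],[0,0,0,0,0,0,-1],[0,0,0,0,0,0,-1],[0,0,0,0,0,0,-1]]'
python3 b.py w14
python3 -c "
from station import ctrl
print(ctrl.finish_job())"
```

```text
t: 21.0
tool_pos: [0.5098, -0.0169, 0.091]
tool_rot: [-0.04, -3.141, 0.001]
contact_force: [-3.0, -2.1, 6.4]
opening: 0.0131
grip_force: 62.5
[ 0.5098 -0.0169  0.091 ] [-3.  -2.1  6.4]
button shift [ 2 -2] 0.7963857650756836
the job is handed in; nothing more can be done
None
```

The job is handed in at 21 s: the larger pot stands upright on the larger cork mat, and the carriage is seated in the notch with the gripper still holding the tab; the hand-in gave no verdict.

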